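# Clamp the open corner of a plaster casting frame with a plier clamp

### The job

Slide the plier clamp straight over the open corner of the casting frame with its handles still sprung open, until its body is fully home against the ends of the two boards, then squeeze the handles until they snap over centre and lock. Feel for the give and never press a handle with more than 22 N, do not shove the frame out of place or disturb the other things, and leave the clamp locked on the joint.

Things in the scene. Friction and masses are not known exactly. Their poses are not given: they have to be found in the camera images.
- clamp: Steel squeeze-action toggle clamp lying flat on the bench, 26 mm high, 0.45 kg. Origin: underside of its riveted body (68 x 46 mm) at the jaw pin, 8 mm behind the body's front. Two handles with black grips trail to -x, two bowed jaws with round soft rubber pads reach to +x, mirrored about the x axis; all swing in the horizontal plane. It reaches from 171 mm behind to 52 mm ahead of the origin; open jaws are 110 mm wide over all.
- throat (a point): Middle of the flat front of the clamp's body, between the jaws: the stop for the board ends. 8 mm ahead of the clamp's origin, 13 mm above its underside. The pads (17 mm across) sit 37 mm ahead of this point at the same height, 47 mm apart face to face when open.
- body_mid (a point): Middle of the clamp's riveted body, 26 mm behind its origin, 13 mm up, near the clamp's centre of mass. The body is a flat-sided block 46 mm wide (across the clamp's y) and 26 mm high that can be taken across its sides; its sides are free from 52 to 12 mm behind the origin.
- grip (a point): Point midway between the two handles at the middle of their grips, 124 mm behind the clamp's origin (132 mm behind the throat), 13 mm up. The grips run 84 to 170 mm behind the origin, are 14 mm wide and 22 mm high (2 to 24 mm above the bench). At this point the handles measure 65 mm over their outer faces when open, 38 mm when locked.
- handle_l (a joint): Closing angle of each handle, rad (they move together): 0 open, 0.155 dead centre, 0.185 locked at the stop. Sprung open: up to 5 N a handle at the grip point leaves them open, by 8 N they have run in until the pads meet the boards. Then the force climbs to a peak of 10 to 18 N (unknown spindle setting) and suddenly gives; they stay locked. Over 22 N on a handle bends it.
- handle_r: The clamp's right-hand handle (to -y), the mirror image of the left one; its origin is its pivot pin, 54 mm behind and 18 mm to -y of the clamp's origin, at the underside.
- frame: Hinged casting frame of 15 mm plywood boards, 50 mm high, 160 mm square, loose on the bench round a base board with a domed red model; 2.4 kg: a push above about 11 N slides it. Origin: underside, centre. Front board on the -x side; at its left (+y) end a 20 mm cleat and the end of the hinged side board stick out 52 mm to -x side by side: the clamp goes over this pair, moving along +x.
- joint_end (a point): Middle of the pair of board ends as clamped: 132 mm to -x and 62.5 mm to +y of the frame's origin, 13 mm up. Fully home, the throat is at this point and the clamp's x axis lies along the frame's. Both ends are flush in x. The cleat's outer face lies 17.5 mm to -y of this point, the side board's outer face 17.5 mm plus the gap to +y.
- board_end (a point): Middle of the near end face of the side board (15 mm thick), 13 mm up. In the frame it lies 132 mm to -x and 72.5 mm plus the gap to +y: the hinged board, free to swing about the frame's far left corner, stands 2 to 4 mm off the cleat at this end until the clamp draws it in against the cleat.
- bucket: White plastic bucket, 110 mm across, 105 mm high; leave alone. Origin: underside.
- bowl: Small red clay bowl, 100 mm across, 47 mm high; leave alone. Origin: underside.
- scraper: Steel scraper with wooden handle; leave alone. Origin: underside.
There are look-alikes about, which are no part of the job. Of the things that look like the part that bears board_end, the middle-sized one is meant.

How it is judged:
On the way, in this order (a step that is already met when the one before it is completed fails the run):
1. The clamp is fully home over the joint, its handles still open (horizontal distance between throat and joint_end below 0.005 m and angle between the x axis of clamp and the x axis of frame, either way round below 0.12 rad and height (world z) of clamp below 0.008 m and value of joint handle_l below 0.08 rad), for 0.1 s.
2. The handles have snapped over centre on the joint (horizontal distance between throat and joint_end below 0.005 m and angle between the x axis of clamp and the x axis of frame, either way round below 0.12 rad and height (world z) of clamp below 0.008 m and value of joint handle_l above 0.172 rad and y of board_end in the frame of frame below 0.0745 m), for 0.2 s.
At the end, for the whole second after the job is handed in: The clamp lies flat and still on the joint, its throat within 5 mm of the point joint_end and its axis within 0.12 rad of the frame's x axis, the handles locked past dead centre (above 0.172 rad), the side board drawn in to a gap under 2 mm and the frame within 8 mm of its start (all of step 2 and angle between clamp's own z axis and vertical below 0.12 rad and linear speed of clamp below 0.02 m/s and distance of frame from where it was at the start of the episode below 0.008 m); the robot touches nothing.
It fails at once if The handles were squeezed with more than 22 N on a handle (contact force between the fingers and handle_r above 22 N).
It fails at once if The frame was shoved more than 8 mm out of place (distance of frame from where it was at the start of the episode above 0.008 m).
It fails at once if The bucket, bowl or scraper was disturbed (distance of any of bucket, bowl, scraper from where it was at the start of the episode above 0.012 m).
It also fails if it takes over 54 s, if anything falls off the work surface, if the arm or the gripper's body presses on something with over 40 N, if the wrist force passes 120 N, or if a joint passes its speed limit or range.

### The arm

A 7-joint arm with a two-finger parallel gripper is mounted at the origin on the work surface. World frame = base frame: x ahead of the robot, y to its left, z up, the work surface at z = 0. Lengths are in m, angles in rad, forces in N, time in s.
With the tool pointing down it reaches from about 0.4 to 0.875 m from the base axis. Payload 6.5 kg.
Tool frame: the origin (TCP) lies between the finger pads; the fingertips stand 8 mm ahead of it and the grasp point (between the pads) lies 11 mm behind it; z points along the fingers, y is the line along which they close (so a half turn about z gives the same grasp; the last joint's range is limited). The gripper opens to 88 mm and grips with 3 to 60 N. Pads are 18 mm wide; open, the fingers measure 123 mm over their backs; the gripper's body (75 mm by 187 mm) begins 45 mm behind the grasp point.
Start: joints at [1.069, 0.536, -0.004, 1.538, 0.003, 1.067, -0.071], TCP at [0.274, -0.589, 0.247] pointing down, gripper open.
Joint ranges: [-2.7, 2.7], [-0.37, 2.16], [-1.27, 1.26], [0.24, 2.4], [-1.31, 4.45], [0.19, 1.91], [-2.76, 2.76]. Speed limits (rad/s): [2.39, 2.39, 3.14, 3.14, 3.14, 3.14, 3.14].

### API

Orientations are given as a rotation vector (axis times angle).
In Python, from bench import ctrl, optics, workorder gives the robot as it stands.
- The arm moves only by the tool arm_command, never from a script. Its argument "moves" is a list of rows, each an object with "fingers": the closure, from -1 (fully open) to 1 (shut); "offset": the shift along the tool's x, y, z in cm, a list of three; "angular": the turn, a rotation vector about the tool's x, y, z in rad, a list of three. A call has 1 to 20 rows; each row shifts and turns the commanded pose from where the row before left it, along the tool's axes as they then stand; what a row does not reach is not made up. A row lasts 1/12 s, in which the tool goes at most 41.7 mm and 7.16 degrees, less where a joint would pass 70% of its speed; a pose out of reach is approached as far as the arm can. A call is refused whole if a number of a shift passes 4.17 or a number of a turn 0.125, either way. A call with a gripper value outside its range is refused whole. The fingers move at their own pace and stop on an object; the grip force is fixed at half the most. Time passes only in rows, so rows that do not move let the fingers close. It gives the time, the measured TCP pose, the force, the opening and the grip force at its end, in the units of the state.
- ctrl.read_state(): the state, without advancing time (a new reading comes with each control period).
- optics.camera(name): name is "side" or "top" or "wrist"; returns a dict with "image" (420x560x3 uint8, blue, green, red), "fov_y" (degrees; the focal length in pixels is half the picture's height over the tangent of half this angle, whatever the lens; pixels are square), "cx", "cy" (the principal point, pixels), "extrinsics" (4x4, takes a point from camera to world coordinates). Camera axes: x right, y down, z forward; pixel columns grow to the right and rows downward; lengths in m; the calibration is good to about 2 mm. A picture is of the moment at which its call begins. There is no depth.
- workorder.close_job(): hands the job in; it is judged then, once.
The state is a dict: "time_s": time; "joints": joint angles; "qvel": joint speeds; "tau": joint torques, N m; "position": TCP position; "ee_rot": TCP orientation; "force": force on the tool from outside, world axes, zero at the start; "ft_torque": the same for the moment, N m; "finger_gap": finger opening in m; "gripper_force": force on a finger pad.
Only numpy, scipy, OpenCV 4.12 (cv2) and the standard library are available. Lean on these libraries where they do the work, as an engineer would, in place of code of your own. Each camera call takes 0.05 s, during which the arm holds its last target. There are 200 camera calls.

## Working session

There is one attempt and no reset: what is moved stays moved. The work goes in short steps, Python scripts to look and compute and a tool call to move; the robot and the scene stay as the last step left them, time stands still between calls to the robot, and variables do not carry over. Pictures are saved under pics/ and viewed, at most 10 in all, crops included, and the job is handed in when it is done.

Besides the shell and the picture viewer there is one more tool, called after ">>>" as name([rows], argument=value, ...), one row to a line, values as JSON. arm_command: Moves the arm, as the interface text tells. Its arguments: {"type":"object","properties":{"moves":{"type":"array"}},"required":["moves"]}

```bash
mkdir -p pics; cat > h.py <<'E'
import numpy as np, cv2
from bench import ctrl, optics, workorder
from scipy.spatial.transform import Rotation as R
def save(name,fn):
    c=optics.camera(name); cv2.imwrite('pics/'+fn+'.png',c['image'])
    np.savez('pics/'+fn+'.npz',E=np.array(c['extrinsics']),f=210/np.tan(np.radians(c['fov_y']/2)),c=[c['cx'],c['cy']]); return c
def pt(fn,u,v,z):
    d=np.load('pics/'+fn+'.npz');E=d['E'];r=E[:3,:3]@np.array([(u-d['c'][0])/d['f'],(v-d['c'][1])/d['f'],1]);o=E[:3,3]
    return (o+r*(z-o[2])/r[2])
def proj(fn,p):
    d=np.load('pics/'+fn+'.npz');E=d['E'];q=E[:3,:3].T@(np.array(p)-E[:3,3]);return q[:2]/q[2]*d['f']+d['c']
E
python3 - <<'E'
from h import *
for n in('top','side'):
    c=save(n,n+'1'); print(n,c['fov_y'],np.round(c['extrinsics'],3).tolist())
print(ctrl.read_state())
a=np.vstack([cv2.imread('pics/top1.png')]);cv2.imwrite('pics/top1b.png',cv2.resize(a,(800,600),interpolation=cv2.INTER_CUBIC))
E
```

```text
top 44.070117690353676 [[0.008, -0.989, 0.146, 0.352], [-1.0, -0.009, -0.009, 0.056], [0.011, -0.146, -0.989, 1.503], [0.0, 0.0, 0.0, 1.0]]
side 57.99043423293117 [[0.986, -0.127, 0.104, 0.476], [-0.164, -0.75, 0.641, -0.576], [-0.003, -0.649, -0.76, 0.8], [0.0, 0.0, 0.0, 1.0]]
{'time_s': 0.1, 'joints': array([ 1.0687958 ,  0.53707846, -0.00439699,  1.53872976,  0.00261599,
        1.0673095 , -0.07124414]), 'qvel': array([-1.61076469e-04, -3.03884309e-03, -1.36141215e-03, -2.89628188e-03,
       -1.50335736e-03, -1.64875596e-05,  1.72842494e-03]), 'tau': array([ 2.41695408e-03, -5.72077167e+01,  9.93809178e-01, -2.52228320e+01,
       -5.61676535e-02,  1.35234569e-02,  4.01749503e-05]), 'position': array([ 0.27413091, -0.58878938,  0.2459522 ]), 'ee_rot': array([-3.06589434e+00, -6.78836249e-01,  7.40137162e-04]), 'force': array([-0.21319938, -0.73081956, -0.1887415 ]), 'ft_torque': array([ 0.01281143, -0.02725947, -0.03841986]), 'gripper_force': 0.0, 'finger_gap': 0.08806295280914031}
```

View pics/top1b.png

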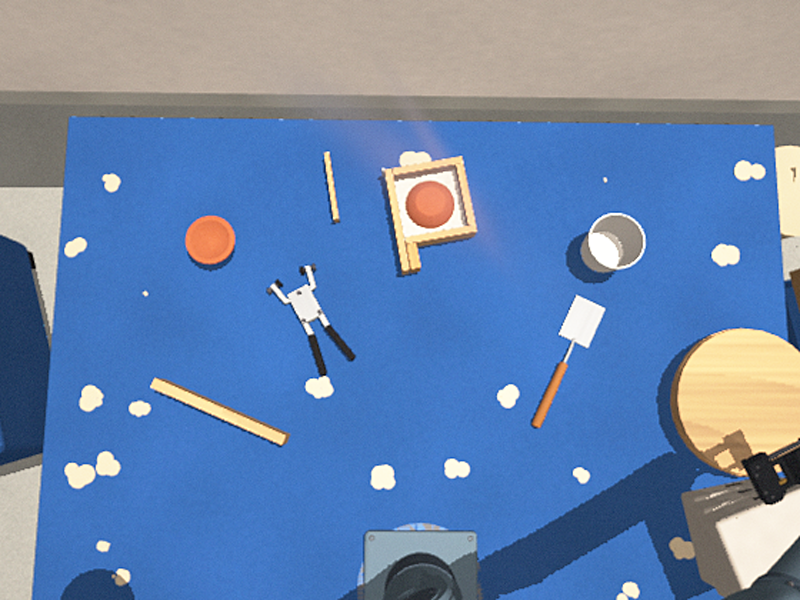

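View pics/side1.png

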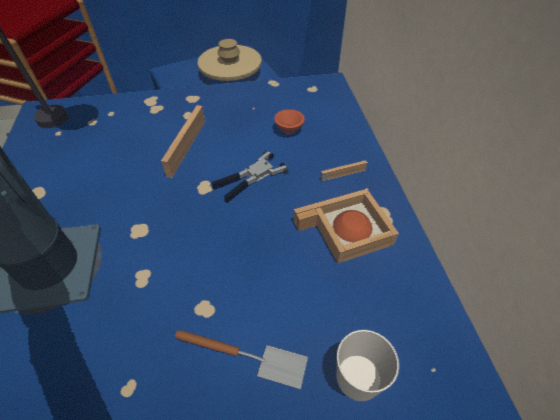

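Top view (800 px scale): the clamp body is at (304,300). The frame's side board and cleat end at about (410,270). Board look-alikes are the small board (332,187), the large board (220,410) and the frame's side board (390–410, 170–270). The side board is the middle-sized one and belongs to the frame with the red model, so I choose that joint. A close crop will check it.

```bash
python3 - <<'E'
from h import *
a=cv2.imread('pics/top1.png')
x=cv2.resize(a[175:275,180:280],(600,600),interpolation=cv2.INTER_CUBIC)[:, :400*2]
y=cv2.resize(a[105:205,255:355],(600,600),interpolation=cv2.INTER_CUBIC)
cv2.imwrite('pics/c1.png',cv2.resize(np.hstack([x[:,:400] if 0 else cv2.resize(x,(400,400)),cv2.resize(y,(400,400))]),(800,400)))
E
```

```text
(no output)
```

View pics/c1.png

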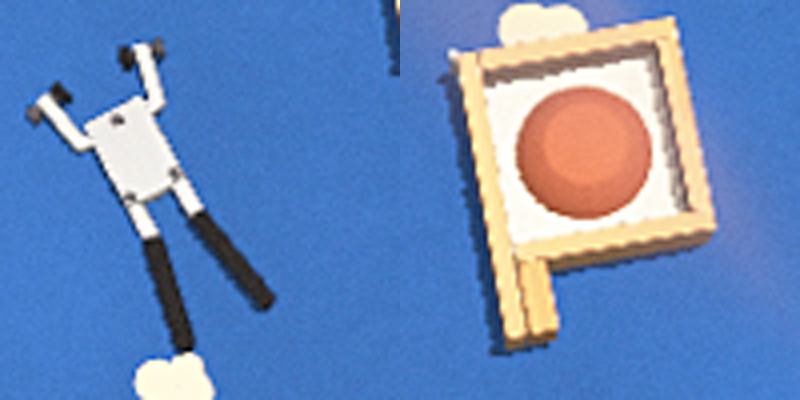

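```bash
python3 - <<'E'
from h import *
C=lambda u,v,z:np.round(pt('top1',180+u/4,175+v/4,z)[:2],4)
F=lambda u,v,z:np.round(pt('top1',255+(u-400)/4,105+v/4,z)[:2],4)
o=C(118,119,.026);l=C(130,198,.026);r=C(174,173,.026)
print('pin',o,'rear',l,r); 
gl=(C(150,240,.02)+C(185,350,.02))/2; gr=(C(198,213,.02)+C(268,302,.02))/2
print('grips',gl,gr); 
for p in((l+r)/2,(gl+gr)/2): d=o-p; print(np.linalg.norm(d),np.degrees(np.arctan2(d[1],d[0])))
for n,p in dict(fl=(457,55),fr=(672,20),nr=(714,228),nl=(507,338),ce=(553,330)).items(): print(n,F(*p,.05))
d=F(457,55,.05)-F(507,338,.05);print(np.degrees(np.arctan2(d[1],d[0])),np.linalg.norm(d))
d=F(672,20,.05)-F(714,228,.05);print(np.degrees(np.arctan2(d[1],d[0])),np.linalg.norm(d))
d=F(457,55,.05)-F(672,20,.05);print(np.degrees(np.arctan2(d[1],d[0]))-90,np.linalg.norm(d))
E
```

```text
pin [0.5716 0.2474] rear [0.5146 0.2373] [0.5329 0.2063]
grips [0.4462 0.2095] [0.4733 0.1634]
0.054267692967363244 28.147013949716182
0.1273786677587735 28.587125650975377
fl [0.8219 0.0783]
fr [ 0.8501 -0.0779]
nr [ 0.6954 -0.1074]
nl [0.6138 0.0404]
ce [0.62   0.0077]
10.321805767039894 0.21152309566569788
10.796210733300926 0.15748758681242145
10.233816010999078 0.1587251712867244
```

```bash
cat >> h.py <<'E'
def go(xyz,yaw_deg):
    s=ctrl.read_state(); Rm=R.from_rotvec(s['ee_rot']).as_matrix(); p=np.array(s['position'])
    y=np.radians(yaw_deg); T=np.array([[np.cos(y),np.sin(y),0],[np.sin(y),-np.cos(y),0],[0,0,-1]])
    print('t',s['time_s'],'pos',np.round(p,4),'yaw',np.degrees(np.arctan2(Rm[1,0],Rm[0,0])).round(2),'F',np.round(s['force'],1),'gap',s['finger_gap'],'gf',s['gripper_force'])
    print('offset cm',np.round(Rm.T@(np.array(xyz)-p)*100,2),'then turn',np.round(R.from_matrix(Rm.T@T).as_rotvec(),4))
E
python3 -c "
from h import *
go([.5487,.235,.15],28.4)"
```

```text
t 0.1 pos [ 0.2741 -0.5888  0.246 ] yaw 24.97 F [-0.2 -0.7 -0.2] gap 0.08806295280914031 gf 0.0
offset cm [ 59.67 -63.07   9.68] then turn [-0.0015  0.0001 -0.0599]
```

>>> arm_command([
  {"fingers": -1, "offset": [2.5, -2.6, 0], "angular": [0, 0, 0]},
  {"fingers": -1, "offset": [2.5, -2.6, 0], "angular": [0, 0, 0]},
  {"fingers": -1, "offset": [2.5, -2.6, 0], "angular": [0, 0, 0]},
  {"fingers": -1, "offset": [2.5, -2.6, 0], "angular": [0, 0, 0]},
  {"fingers": -1, "offset": [2.5, -2.6, 0], "angular": [0, 0, 0]},
  {"fingers": -1, "offset": [2.5, -2.6, 0], "angular": [0, 0, 0]},
  {"fingers": -1, "offset": [2.5, -2.6, 0], "angular": [0, 0, 0]},
  {"fingers": -1, "offset": [2.5, -2.6, 0], "angular": [0, 0, 0]},
  {"fingers": -1, "offset": [2.5, -2.6, 0], "angular": [0, 0, 0]},
  {"fingers": -1, "offset": [2.5, -2.6, 0], "angular": [0, 0, 0]},
  {"fingers": -1, "offset": [2.5, -2.6, 0], "angular": [0, 0, 0]},
  {"fingers": -1, "offset": [2.5, -2.6, 0], "angular": [0, 0, 0]},
  {"fingers": -1, "offset": [2.5, -2.6, 0], "angular": [0, 0, 0]},
  {"fingers": -1, "offset": [2.5, -2.6, 0], "angular": [0, 0, 0]},
  {"fingers": -1, "offset": [2.5, -2.6, 0], "angular": [0, 0, 0]},
  {"fingers": -1, "offset": [2.5, -2.6, 0], "angular": [0, 0, 0]},
  {"fingers": -1, "offset": [2.5, -2.6, 0], "angular": [0, 0, 0]},
  {"fingers": -1, "offset": [2.5, -2.6, 0], "angular": [0, 0, 0]},
  {"fingers": -1, "offset": [2.5, -2.6, 0], "angular": [0, 0, 0]},
  {"fingers": -1, "offset": [2.5, -2.6, 0], "angular": [0, 0, 0]},
])

```text
time_s: 1.77
position: [0.5082, 0.0948, 0.2465]
ee_rot: [3.067, 0.679, -0.001]
force: [0.3, -0.0, -0.9]
finger_gap: 0.0885
gripper_force: 0.0
```

```bash
python3 -c "
from h import *
go([.5487,.235,.15],28.4)"
```

```text
t 1.7667 pos [0.5082 0.0948 0.2465] yaw 24.96 F [ 0.3 -0.  -0.9] gap 0.08846255243681096 gf 0.0
offset cm [  9.59 -11.     9.64] then turn [ 0.      0.0005 -0.06  ]
```

>>> arm_command([
  {"fingers": -1, "offset": [2.4, -2.75, 1.5], "angular": [0, 0, 0]},
  {"fingers": -1, "offset": [2.4, -2.75, 1.5], "angular": [0, 0, 0]},
  {"fingers": -1, "offset": [2.4, -2.75, 1.5], "angular": [0, 0, 0]},
  {"fingers": -1, "offset": [2.4, -2.75, 1.5], "angular": [0, 0, 0]},
  {"fingers": -1, "offset": [0, 0, 1.8], "angular": [0, 0, -0.03]},
  {"fingers": -1, "offset": [0, 0, 1.8], "angular": [0, 0, -0.03]},
  {"fingers": -1, "offset": [0, 0, 0], "angular": [0, 0, 0]},
  {"fingers": -1, "offset": [0, 0, 0], "angular": [0, 0, 0]},
])

```text
time_s: 2.43
position: [0.548, 0.2328, 0.1499]
ee_rot: [3.045, 0.769, -0.004]
force: [1.2, -0.1, 0.5]
finger_gap: 0.0881
gripper_force: 0.0
```

```bash
python3 -c "
from h import *
go([.5487,.235,.012],28.4)
c=save('wrist','w1');print(np.round(c['extrinsics'],3))
cv2.imwrite('pics/w1b.png',cv2.resize(c['image'],(800,600)))"
```

```text
t 2.4333 pos [0.548  0.2328 0.1499] yaw 28.35 F [ 1.2 -0.1  0.5] gap 0.0881442620850498 gf 0.0
offset cm [ 0.2  -0.15 13.78] then turn [-0.0001  0.0027 -0.0009]
[[ 0.475 -0.843 -0.251  0.613]
 [-0.88  -0.456 -0.135  0.267]
 [-0.001  0.285 -0.959  0.288]
 [ 0.     0.     0.     1.   ]]
```

View pics/w1b.png

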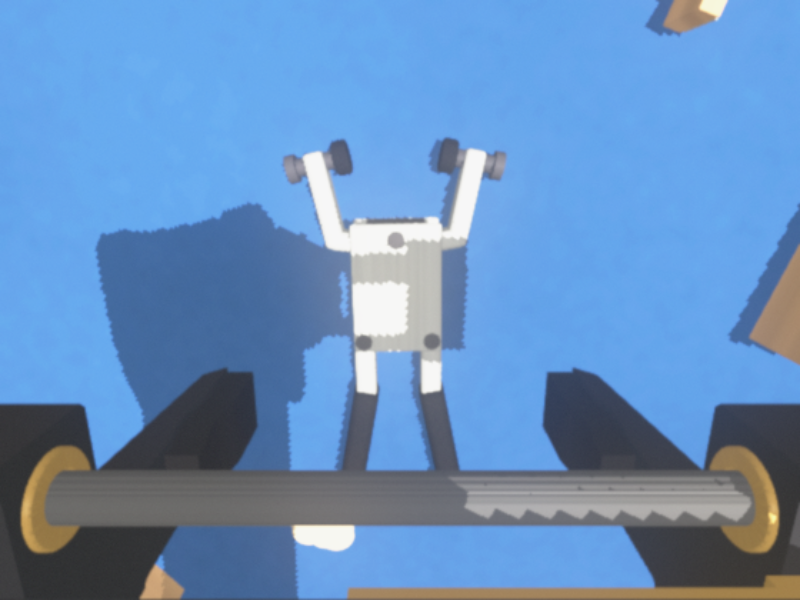

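The wrist view shows the clamp body between the fingers, with its pin at (396,240), rear pins at (364,342) and (432,341), and the jaws ahead.

```bash
python3 -c "
from h import *
P=lambda u,v:pt('w1',u*.7,v*.7,.026)[:2]
o=P(396,240);l=P(364,342);r=P(432,341);m=(l+r)/2;d=o-m;y=np.arctan2(d[1],d[0])
print(o,m,np.linalg.norm(d),np.linalg.norm(l-r),np.degrees(y))
e=np.array([np.cos(y),np.sin(y)]);b=m+e*.028;b2=o-.026*e;print(b,b2)
go([*((b+b2)/2),.012],np.degrees(y))"
```

```text
[0.57334576 0.24769596] [0.52618093 0.2211432 ] 0.05412550679034328 0.03603335307852663 29.378547837203353
[0.55058006 0.23487937] [0.55068942 0.23494094]
t 2.4833 pos [0.5488 0.2331 0.151 ] yaw 28.32 F [-0.1 -0.1  0.2] gap 0.08825127460985871 gf 0.0
offset cm [ 0.25 -0.08 13.9 ] then turn [ 0.0001  0.0003 -0.0185]
```

>>> arm_command([
  {"fingers": -1, "offset": [0.22, -0.08, 3], "angular": [0, 0, 0]},
  {"fingers": -1, "offset": [0, 0, 3], "angular": [0, 0, -0.016]},
  {"fingers": -1, "offset": [0, 0, 3], "angular": [0, 0, 0]},
  {"fingers": -1, "offset": [0, 0, 2.5], "angular": [0, 0, 0]},
  {"fingers": -1, "offset": [0, 0, 1.5], "angular": [0, 0, 0]},
  {"fingers": -1, "offset": [0, 0, 0.8], "angular": [0, 0, 0]},
  {"fingers": -1, "offset": [0, 0, 0], "angular": [0, 0, 0]},
  {"fingers": -1, "offset": [0, 0, 0], "angular": [0, 0, 0]},
  {"fingers": 0, "offset": [0, 0, 0], "angular": [0, 0, 0]},
  {"fingers": 0, "offset": [0, 0, 0], "angular": [0, 0, 0]},
  {"fingers": 0, "offset": [0, 0, 0], "angular": [0, 0, 0]},
  {"fingers": 0, "offset": [0, 0, 0], "angular": [0, 0, 0]},
  {"fingers": 0, "offset": [0, 0, 0], "angular": [0, 0, 0]},
  {"fingers": 0, "offset": [0, 0, 0], "angular": [0, 0, 0]},
])

```text
time_s: 3.65
position: [0.5503, 0.2352, 0.0129]
ee_rot: [-3.039, -0.795, -0.0]
force: [0.1, 0.7, 0.7]
finger_gap: 0.0504
gripper_force: 0.0
```

>>> arm_command([
  {"fingers": 0, "offset": [0, 0, 0], "angular": [0, 0, 0]},
  {"fingers": 0, "offset": [0, 0, 0], "angular": [0, 0, 0]},
  {"fingers": 0, "offset": [0, 0, 0], "angular": [0, 0, 0]},
  {"fingers": 0, "offset": [0, 0, 0], "angular": [0, 0, 0]},
])

```text
time_s: 3.98
position: [0.5503, 0.2354, 0.0128]
ee_rot: [-3.039, -0.795, -0.0]
force: [0.2, -0.2, 2.6]
finger_gap: 0.0459
gripper_force: 30.0
```

>>> arm_command([
  {"fingers": 0.1, "offset": [0, 0, 0], "angular": [0, 0, 0]},
  {"fingers": 0.1, "offset": [0, 0, 0], "angular": [0, 0, 0]},
  {"fingers": 0.1, "offset": [0, 0, 0], "angular": [0, 0, 0]},
])

```text
time_s: 4.23
position: [0.5502, 0.2353, 0.0128]
ee_rot: [-3.039, -0.795, -0.0]
force: [-1.7, 0.2, 2.5]
finger_gap: 0.0453
gripper_force: 30.0
```

>>> arm_command([
  {"fingers": 1, "offset": [0, 0, 0], "angular": [0, 0, 0]},
  {"fingers": 1, "offset": [0, 0, 0], "angular": [0, 0, 0]},
  {"fingers": 1, "offset": [0, 0, 0], "angular": [0, 0, 0]},
  {"fingers": 1, "offset": [0, 0, 0], "angular": [0, 0, 0]},
])

```text
time_s: 4.57
position: [0.5502, 0.2354, 0.0128]
ee_rot: [-3.039, -0.795, -0.0]
force: [-1.1, 0.7, 5.1]
finger_gap: 0.0458
gripper_force: 30.0
```

```bash
python3 -c "
from h import *
go([.5105,.003,.043],10.5)"
```

```text
t 4.5667 pos [0.5502 0.2354 0.0128] yaw 29.33 F [-1.1  0.7  5.1] gap 0.04577264923640923 gf 29.999640667811036
offset cm [-14.85  18.31  -3.02] then turn [-1.000e-04 -1.000e-04  3.286e-01]
```

>>> arm_command([
  {"fingers": 1, "offset": [0, 0, -1], "angular": [0, 0, 0]},
  {"fingers": 1, "offset": [0, 0, -1], "angular": [0, 0, 0]},
  {"fingers": 1, "offset": [0, 0, -1], "angular": [0, 0, 0]},
  {"fingers": 1, "offset": [-1.65, 1, 0], "angular": [0, 0, 0]},
  {"fingers": 1, "offset": [-1.65, 1.9, 0], "angular": [0, 0, 0]},
  {"fingers": 1, "offset": [-1.65, 2.2, 0], "angular": [0, 0, 0]},
  {"fingers": 1, "offset": [-1.65, 2.2, 0], "angular": [0, 0, 0]},
  {"fingers": 1, "offset": [-1.65, 2.2, 0], "angular": [0, 0, 0]},
  {"fingers": 1, "offset": [-1.65, 2.2, 0], "angular": [0, 0, 0]},
  {"fingers": 1, "offset": [-1.65, 2.2, 0], "angular": [0, 0, 0]},
  {"fingers": 1, "offset": [-1.65, 2.2, 0], "angular": [0, 0, 0]},
  {"fingers": 1, "offset": [-1.65, 2.4, 0], "angular": [0, 0, 0]},
  {"fingers": 1, "offset": [0, 0, 0], "angular": [0, 0, 0.08]},
  {"fingers": 1, "offset": [0, 0, 0], "angular": [0, 0, 0.08]},
  {"fingers": 1, "offset": [0, 0, 0], "angular": [0, 0, 0.08]},
  {"fingers": 1, "offset": [0, 0, 0], "angular": [0, 0, 0.088]},
  {"fingers": 1, "offset": [0, 0, 0], "angular": [0, 0, 0]},
  {"fingers": 1, "offset": [0, 0, 0], "angular": [0, 0, 0]},
  {"fingers": 1, "offset": [0, 0, 0], "angular": [0, 0, 0]},
])

```text
time_s: 6.15
position: [0.5116, 0.0012, 0.0431]
ee_rot: [3.128, 0.292, 0.001]
force: [0.3, -0.2, -3.9]
finger_gap: 0.0455
gripper_force: 30.0
```

```bash
python3 -c "
from h import *
go([.5105,.003,.0135],10.5)
c=save('wrist','w2')
cv2.imwrite('pics/w2b.png',cv2.resize(c['image'],(800,600),interpolation=cv2.INTER_CUBIC))"
```

```text
t 6.15 pos [0.5116 0.0012 0.0431] yaw 10.68 F [ 0.3 -0.2 -3.9] gap 0.04545906799418071 gf 29.999868026934564
offset cm [-0.07 -0.2   2.96] then turn [ 0.0002 -0.0004  0.0032]
```

View pics/w2b.png

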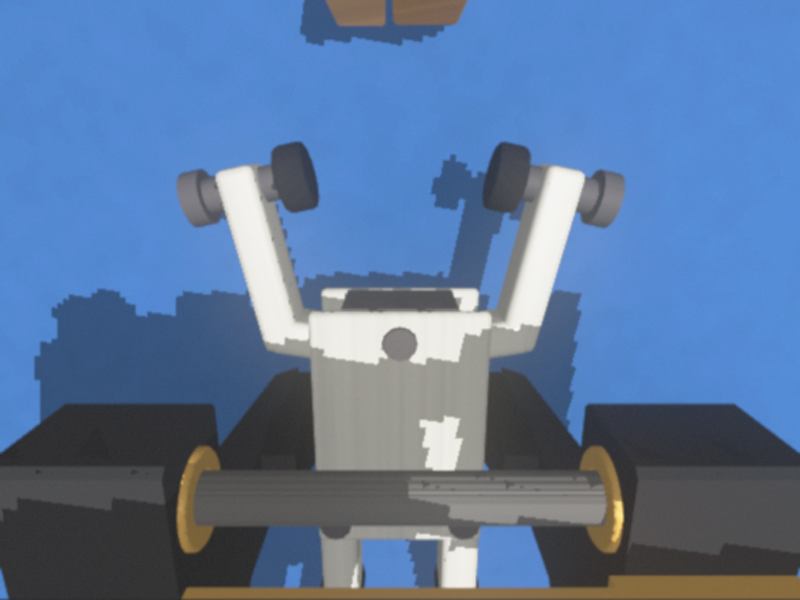

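Wrist view: the clamp is held centred, pin at (400,344). The board ends are at the top, with the side board at about 335–386, a gap of about 7 px and the cleat at 393–464, all with lower edges at row 24.

```bash
python3 -c "
from h import *
P=lambda u,v,z:pt('w2',u*.7,v*.7,z)[:2]
L=P(335,24,0);Rr=P(464,24,0);n=L-Rr;print('ends',L,Rr,np.linalg.norm(n),np.degrees(np.arctan2(n[1],n[0]))-90)
y=np.radians(10.5);ey=np.array([-np.sin(y),np.cos(y)]);ex=np.array([np.cos(y),np.sin(y)])
j=Rr+.0175*ey
zt=.0431-.0128+.026
pin=P(400,344,zt);p=np.array([.5116,.0012]);t=pin+.008*ex
print('joint',j,'pin',pin,'pin rel tcp',(pin-p)@ex,(pin-p)@ey,'throat->joint',(j-t)@ex,(j-t)@ey)
"
```

```text
ends [0.61685153 0.0407997 ] [0.62428955 0.00140709] 0.04008867314048851 10.692563392098563
joint [0.62110042 0.01861405] pin [0.5372817  0.00521901] pin rel tcp 0.025984059884367708 -0.000728405334479135 throat->joint 0.07685622859669206 -0.0021040075693941167
```

>>> arm_command([
  {"fingers": 1, "offset": [0, 0.12, 1], "angular": [0, 0, 0]},
  {"fingers": 1, "offset": [0, 0, 1], "angular": [0, 0, 0]},
  {"fingers": 1, "offset": [0, 0, 0.6], "angular": [0, 0, 0]},
  {"fingers": 1, "offset": [0, 0, 0.35], "angular": [0, 0, 0]},
  {"fingers": 1, "offset": [1, 0, 0], "angular": [0, 0, 0]},
  {"fingers": 1, "offset": [1, 0, 0], "angular": [0, 0, 0]},
  {"fingers": 1, "offset": [0, 0, 0], "angular": [0, 0, 0]},
  {"fingers": 1, "offset": [0, 0, 0], "angular": [0, 0, 0]},
  {"fingers": 1, "offset": [0, 0, 0], "angular": [0, 0, 0]},
])

```text
time_s: 6.95
position: [0.5303, 0.0035, 0.0127]
ee_rot: [3.128, 0.288, -0.002]
force: [0.1, 0.2, -4.6]
finger_gap: 0.0454
gripper_force: 30.0
```

```bash
python3 -c "
from h import *
go([.5105,.003,.0135],10.5)
c=save('wrist','w3')
cv2.imwrite('pics/w3b.png',cv2.resize(c['image'][:240,160:480],(800,600),interpolation=cv2.INTER_CUBIC))"
```

```text
t 6.95 pos [0.5303 0.0035 0.0127] yaw 10.54 F [ 0.1  0.2 -4.6] gap 0.04539788376038313 gf 29.999765236862004
offset cm [-1.96 -0.31 -0.08] then turn [-0.0001  0.0015  0.0007]
```

View pics/w3b.png

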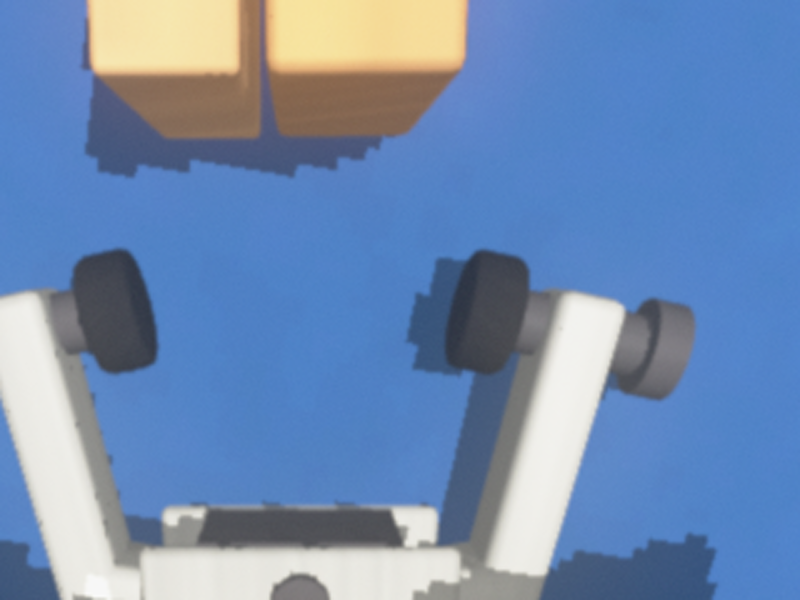

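Close view (crop scale 2.5): board tops run from 92 to 465 at row 72, their feet from 162 to 408 at row 137, with a gap of about 28 px (2.8 mm). The pad inner faces are at 157 and 447.

```bash
python3 -c "
from h import *
P=lambda u,v,z:pt('w3',160+u/2.5,v/2.5,z)[:2]
y=np.radians(10.54);ey=np.array([-np.sin(y),np.cos(y)]);ex=np.array([np.cos(y),np.sin(y)])
p=np.array([.5303,.0035])
for n,u,v,z in (('topL',92,72,.05),('topR',465,72,.05),('tSide',240,74,.05),('tCl',268,72,.05),('botL',162,138,0),('botR',408,135,0),('pin',300,588,.026),('padL',157,345,.008),('padR',447,345,.008)):
  q=P(u,v,z)-p;print(n,np.round(1e3*np.array([q@ex,q@ey]),1))
"
```

```text
topL [91.5 20. ]
topR [ 91.5 -17.2]
tSide [91.3  5.2]
tCl [91.5  2.4]
botL [91.3 20.2]
botR [ 91.7 -17.1]
pin [28.2 -0.8]
padL [61.1 21. ]
padR [ 61.1 -23.2]
```

>>> arm_command([
  {"fingers": 1, "offset": [0, -0.18, 0], "angular": [0, 0, 0]},
  {"fingers": 1, "offset": [1, 0, 0], "angular": [0, 0, 0]},
  {"fingers": 1, "offset": [0.8, 0, 0], "angular": [0, 0, 0]},
  {"fingers": 1, "offset": [0.8, 0, 0], "angular": [0, 0, 0]},
  {"fingers": 1, "offset": [0.8, 0, 0], "angular": [0, 0, 0]},
  {"fingers": 1, "offset": [0.8, 0, 0], "angular": [0, 0, 0]},
  {"fingers": 1, "offset": [0.8, 0, 0], "angular": [0, 0, 0]},
  {"fingers": 1, "offset": [0, 0, 0], "angular": [0, 0, 0]},
  {"fingers": 1, "offset": [0, 0, 0], "angular": [0, 0, 0]},
])

```text
time_s: 7.75
position: [0.5804, 0.0147, 0.0131]
ee_rot: [-3.128, -0.288, -0.0]
force: [-0.7, -0.4, -4.8]
finger_gap: 0.0457
gripper_force: 30.0
```

>>> arm_command([
  {"fingers": 1, "offset": [0.15, 0, 0], "angular": [0, 0, 0]},
  {"fingers": 1, "offset": [0.15, 0, 0], "angular": [0, 0, 0]},
  {"fingers": 1, "offset": [0, 0, 0], "angular": [0, 0, 0]},
])

```text
time_s: 8.0
position: [0.583, 0.0151, 0.0132]
ee_rot: [3.128, 0.288, -0.0]
force: [0.0, 1.0, -5.2]
finger_gap: 0.046
gripper_force: 30.0
```

>>> arm_command([
  {"fingers": 1, "offset": [0.12, 0, 0], "angular": [0, 0, 0]},
  {"fingers": 1, "offset": [0, 0, 0], "angular": [0, 0, 0]},
])

```text
time_s: 8.17
position: [0.5843, 0.0153, 0.0132]
ee_rot: [3.128, 0.288, 0.0]
force: [0.2, 0.5, -4.6]
finger_gap: 0.0456
gripper_force: 30.0
```

```bash
python3 -c "
from h import *
go([.5105,.003,.0135],10.5)
c=save('wrist','w4')
cv2.imwrite('pics/w4b.png',cv2.resize(c['image'][:270,120:480],(800,600),interpolation=cv2.INTER_CUBIC))"
```

```text
t 8.1667 pos [0.5843 0.0153 0.0132] yaw 10.53 F [ 0.2  0.5 -4.6] gap 0.045636837094323875 gf 29.999641478061676
offset cm [-7.48 -0.14 -0.03] then turn [ 0.     -0.0001  0.0005]
```

View pics/w4b.png

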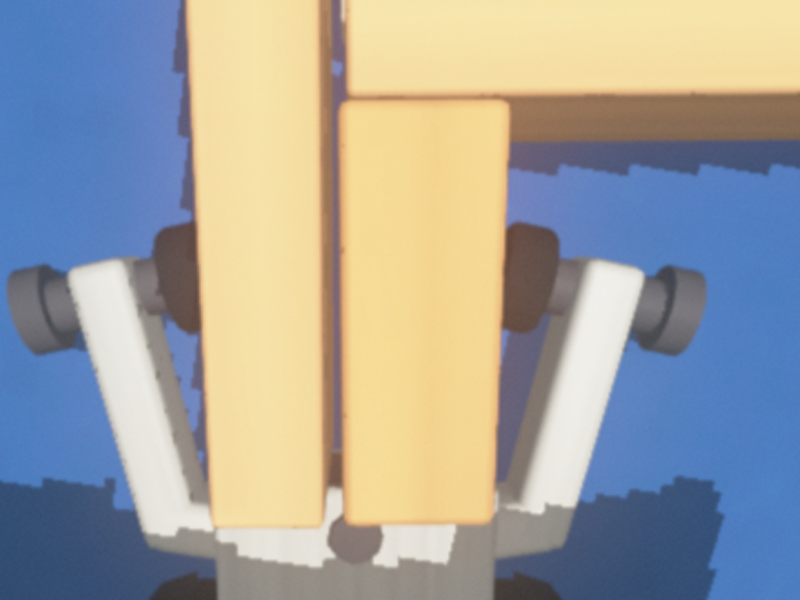

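The boards sit cleanly between the pads, with no contact yet. Next I feel for the stop.

>>> arm_command([
  {"fingers": 1, "offset": [0.08, 0, 0], "angular": [0, 0, 0]},
  {"fingers": 1, "offset": [0, 0, 0], "angular": [0, 0, 0]},
])

```text
time_s: 8.38
position: [0.5851, 0.0155, 0.0132]
ee_rot: [-3.128, -0.288, -0.0]
force: [0.2, -0.5, -4.4]
finger_gap: 0.0456
gripper_force: 30.0
```

>>> arm_command([
  {"fingers": 1, "offset": [0.06, 0, 0], "angular": [0, 0, 0]},
  {"fingers": 1, "offset": [0, 0, 0], "angular": [0, 0, 0]},
])

```text
time_s: 8.55
position: [0.5857, 0.0156, 0.0132]
ee_rot: [-3.128, -0.288, 0.0]
force: [0.5, -0.5, -4.9]
finger_gap: 0.0455
gripper_force: 30.0
```

>>> arm_command([
  {"fingers": 1, "offset": [0.06, 0, 0], "angular": [0, 0, 0]},
  {"fingers": 1, "offset": [0, 0, 0], "angular": [0, 0, 0]},
])

```text
time_s: 8.72
position: [0.5857, 0.0156, 0.0131]
ee_rot: [3.128, 0.288, -0.002]
force: [-1.4, 0.1, -3.1]
finger_gap: 0.0457
gripper_force: 30.0
```

>>> arm_command([
  {"fingers": 1, "offset": [0.03, 0, 0.03], "angular": [0, 0, 0]},
  {"fingers": 1, "offset": [0, 0, 0], "angular": [0, 0, 0]},
  {"fingers": 1, "offset": [0, 0, 0], "angular": [0, 0, 0]},
])

```text
time_s: 8.97
position: [0.5858, 0.0156, 0.0127]
ee_rot: [3.128, 0.288, -0.002]
force: [-3.9, -1.3, -2.7]
finger_gap: 0.0458
gripper_force: 30.0
```

>>> arm_command([
  {"fingers": -0.6, "offset": [0, 0, 0], "angular": [0, 0, 0]},
  {"fingers": -0.6, "offset": [0, 0, 0], "angular": [0, 0, 0]},
  {"fingers": -0.6, "offset": [0, 0, 0], "angular": [0, 0, 0]},
  {"fingers": -0.6, "offset": [0, 0, 0], "angular": [0, 0, 0]},
  {"fingers": -0.6, "offset": [0, 0, 0], "angular": [0, 0, 0]},
  {"fingers": -0.6, "offset": [0, 0, 0], "angular": [0, 0, 0]},
  {"fingers": -0.6, "offset": [0, 0, -1], "angular": [0, 0, 0]},
  {"fingers": -1, "offset": [0, 0, -2], "angular": [0, 0, 0]},
  {"fingers": -1, "offset": [0, 0, -3], "angular": [0, 0, 0]},
  {"fingers": -1, "offset": [-2, 0, -2], "angular": [0, 0, 0]},
  {"fingers": -1, "offset": [-4, 0, 0], "angular": [0, 0, 0]},
  {"fingers": -1, "offset": [-4, 0, 0], "angular": [0, 0, 0]},
  {"fingers": -1, "offset": [-3.2, 0, 0], "angular": [0, 0, 0]},
  {"fingers": -1, "offset": [0, 0, 0], "angular": [0, 0, 0]},
  {"fingers": -1, "offset": [0, 0, 0], "angular": [0, 0, 0]},
])

```text
time_s: 10.22
position: [0.4555, -0.0089, 0.0936]
ee_rot: [3.128, 0.288, -0.001]
force: [0.4, 0.0, 0.3]
finger_gap: 0.088
gripper_force: 0.0
```

```bash
python3 -c "
from h import *
go([.5857-.132*.983,.0156-.132*.183,.013],10.54)
c=save('wrist','w5')
cv2.imwrite('pics/w5b.png',cv2.resize(c['image'],(800,600),interpolation=cv2.INTER_CUBIC))"
```

```text
t 10.2167 pos [ 0.4555 -0.0089  0.0936] yaw 10.51 F [0.4 0.  0.3] gap 0.08797376566698582 gf 0.0
offset cm [ 0.06 -0.03  8.06] then turn [ 0.0007  0.0005 -0.0005]
```

View pics/w5b.png

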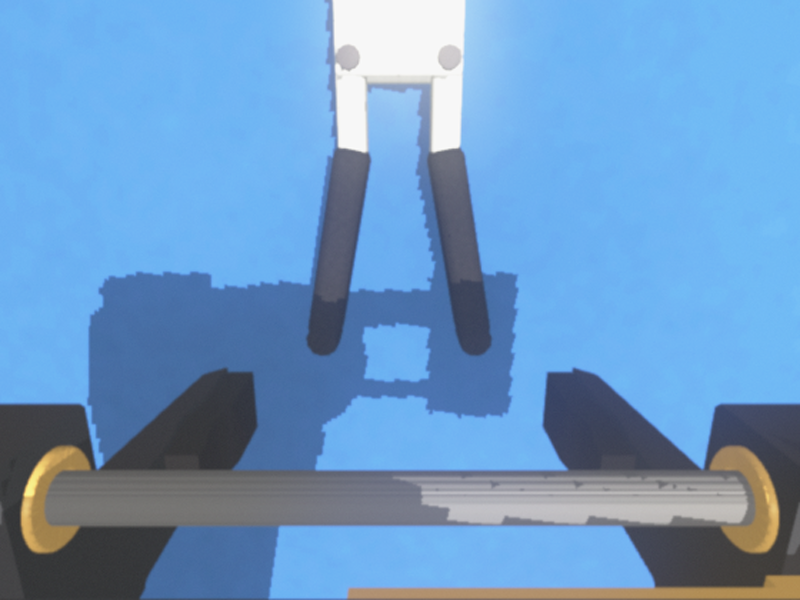

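The clamp stayed straight: its rear pins are at (348,57) and (449,57), the handle ends at (323,353) and (475,353), and the fingers are centred on about 400.

```bash
python3 -c "
from h import *
P=lambda u,v,z:pt('w5',u*.7,v*.7,z)[:2]
y=np.radians(10.51);ey=np.array([-np.sin(y),np.cos(y)]);ex=np.array([np.cos(y),np.sin(y)])
p=np.array(ctrl.read_state()['position'])[:2]
for u,v,z in((323,355,.022),(475,355,.022),(348,57,.026),(449,57,.026)):
  q=P(u,v,z)-p;print(np.round(1e3*np.array([q@ex,q@ey]),1))
"
```

```text
[-13.   31.8]
[-13.  -33.2]
[103.1  17.6]
[103.1 -18.6]
```

>>> arm_command([
  {"fingers": -1, "offset": [0, 0.06, 2.5], "angular": [0, 0, 0]},
  {"fingers": -1, "offset": [0, 0, 2.5], "angular": [0, 0, 0]},
  {"fingers": -1, "offset": [0, 0, 2], "angular": [0, 0, 0]},
  {"fingers": -1, "offset": [0, 0, 1], "angular": [0, 0, 0]},
  {"fingers": -0.9, "offset": [0, 0, 0], "angular": [0, 0, 0]},
  {"fingers": -0.85, "offset": [0, 0, 0], "angular": [0, 0, 0]},
  {"fingers": -0.8, "offset": [0, 0, 0], "angular": [0, 0, 0]},
  {"fingers": -0.76, "offset": [0, 0, 0], "angular": [0, 0, 0]},
  {"fingers": -0.73, "offset": [0, 0, 0], "angular": [0, 0, 0]},
  {"fingers": -0.7, "offset": [0, 0, 0], "angular": [0, 0, 0]},
  {"fingers": -0.68, "offset": [0, 0, 0], "angular": [0, 0, 0]},
  {"fingers": -0.66, "offset": [0, 0, 0], "angular": [0, 0, 0]},
  {"fingers": -0.64, "offset": [0, 0, 0], "angular": [0, 0, 0]},
  {"fingers": -0.62, "offset": [0, 0, 0], "angular": [0, 0, 0]},
  {"fingers": -0.62, "offset": [0, 0, 0], "angular": [0, 0, 0]},
])

```text
time_s: 11.52
position: [0.4573, -0.0089, 0.013]
ee_rot: [-3.128, -0.288, -0.001]
force: [2.0, 0.4, 1.1]
finger_gap: 0.0715
gripper_force: 4.3
```

>>> arm_command([
  {"fingers": -0.61, "offset": [0, 0, 0], "angular": [0, 0, 0]},
  {"fingers": -0.6, "offset": [0, 0, 0], "angular": [0, 0, 0]},
  {"fingers": -0.6, "offset": [0, 0, 0], "angular": [0, 0, 0]},
])

```text
time_s: 11.77
position: [0.4572, -0.0089, 0.013]
ee_rot: [-3.128, -0.288, -0.001]
force: [2.3, 0.2, 0.6]
finger_gap: 0.0706
gripper_force: 4.4
```

>>> arm_command([
  {"fingers": -0.59, "offset": [0, 0, 0], "angular": [0, 0, 0]},
  {"fingers": -0.58, "offset": [0, 0, 0], "angular": [0, 0, 0]},
  {"fingers": -0.57, "offset": [0, 0, 0], "angular": [0, 0, 0]},
  {"fingers": -0.56, "offset": [0, 0, 0], "angular": [0, 0, 0]},
  {"fingers": -0.55, "offset": [0, 0, 0], "angular": [0, 0, 0]},
  {"fingers": -0.54, "offset": [0, 0, 0], "angular": [0, 0, 0]},
  {"fingers": -0.53, "offset": [0, 0, 0], "angular": [0, 0, 0]},
  {"fingers": -0.52, "offset": [0, 0, 0], "angular": [0, 0, 0]},
  {"fingers": -0.51, "offset": [0, 0, 0], "angular": [0, 0, 0]},
  {"fingers": -0.5, "offset": [0, 0, 0], "angular": [0, 0, 0]},
])

```text
time_s: 12.6
position: [0.4566, -0.0089, 0.0129]
ee_rot: [-3.128, -0.288, 0.001]
force: [1.1, 0.9, 0.4]
finger_gap: 0.0663
gripper_force: 5.0
```

>>> arm_command([
  {"fingers": -0.49, "offset": [0, 0, 0], "angular": [0, 0, 0]},
  {"fingers": -0.48, "offset": [0, 0, 0], "angular": [0, 0, 0]},
  {"fingers": -0.47, "offset": [0, 0, 0], "angular": [0, 0, 0]},
  {"fingers": -0.46, "offset": [0, 0, 0], "angular": [0, 0, 0]},
  {"fingers": -0.45, "offset": [0, 0, 0], "angular": [0, 0, 0]},
  {"fingers": -0.44, "offset": [0, 0, 0], "angular": [0, 0, 0]},
  {"fingers": -0.43, "offset": [0, 0, 0], "angular": [0, 0, 0]},
  {"fingers": -0.42, "offset": [0, 0, 0], "angular": [0, 0, 0]},
  {"fingers": -0.41, "offset": [0, 0, 0], "angular": [0, 0, 0]},
  {"fingers": -0.4, "offset": [0, 0, 0], "angular": [0, 0, 0]},
])

```text
time_s: 13.43
position: [0.4561, -0.0092, 0.0127]
ee_rot: [3.128, 0.288, -0.002]
force: [-2.2, -0.2, 2.5]
finger_gap: 0.0615
gripper_force: 7.7
```

>>> arm_command([
  {"fingers": -0.39, "offset": [0, 0, 0], "angular": [0, 0, 0]},
  {"fingers": -0.38, "offset": [0, 0, 0], "angular": [0, 0, 0]},
  {"fingers": -0.37, "offset": [0, 0, 0], "angular": [0, 0, 0]},
  {"fingers": -0.36, "offset": [0, 0, 0], "angular": [0, 0, 0]},
  {"fingers": -0.35, "offset": [0, 0, 0], "angular": [0, 0, 0]},
  {"fingers": -0.34, "offset": [0, 0, 0], "angular": [0, 0, 0]},
  {"fingers": -0.33, "offset": [0, 0, 0], "angular": [0, 0, 0]},
  {"fingers": -0.32, "offset": [0, 0, 0], "angular": [0, 0, 0]},
  {"fingers": -0.31, "offset": [0, 0, 0], "angular": [0, 0, 0]},
  {"fingers": -0.3, "offset": [0, 0, 0], "angular": [0, 0, 0]},
])

```text
time_s: 14.27
position: [0.4557, -0.0093, 0.0126]
ee_rot: [3.128, 0.288, -0.004]
force: [-5.5, -2.7, 1.2]
finger_gap: 0.0573
gripper_force: 9.7
```

>>> arm_command([
  {"fingers": -0.29, "offset": [-0.03, 0, 0], "angular": [0, 0, 0]},
  {"fingers": -0.28, "offset": [-0.02, 0, 0], "angular": [0, 0, 0]},
  {"fingers": -0.27, "offset": [0, 0, 0], "angular": [0, 0, 0]},
  {"fingers": -0.26, "offset": [0, 0, 0], "angular": [0, 0, 0]},
  {"fingers": -0.25, "offset": [0, 0, 0], "angular": [0, 0, 0]},
])

```text
time_s: 14.68
position: [0.4554, -0.0093, 0.0127]
ee_rot: [3.128, 0.288, -0.003]
force: [-5.6, -2.3, 0.9]
finger_gap: 0.0553
gripper_force: 9.6
```

>>> arm_command([
  {"fingers": -0.24, "offset": [0, 0, 0], "angular": [0, 0, 0]},
  {"fingers": -0.23, "offset": [0, 0, 0], "angular": [0, 0, 0]},
  {"fingers": -0.22, "offset": [0, 0, 0], "angular": [0, 0, 0]},
  {"fingers": -0.21, "offset": [0, 0, 0], "angular": [0, 0, 0]},
  {"fingers": -0.2, "offset": [0, 0, 0], "angular": [0, 0, 0]},
])

```text
time_s: 15.1
position: [0.4552, -0.0093, 0.0126]
ee_rot: [3.128, 0.288, -0.003]
force: [-6.0, -2.0, 0.3]
finger_gap: 0.0535
gripper_force: 8.9
```

>>> arm_command([
  {"fingers": -0.19, "offset": [-0.05, 0, 0], "angular": [0, 0, 0]},
  {"fingers": -0.18, "offset": [0, 0, 0], "angular": [0, 0, 0]},
  {"fingers": -0.17, "offset": [0, 0, 0], "angular": [0, 0, 0]},
  {"fingers": -0.16, "offset": [0, 0, 0], "angular": [0, 0, 0]},
  {"fingers": -0.15, "offset": [0, 0, 0], "angular": [0, 0, 0]},
])

```text
time_s: 15.52
position: [0.4551, -0.0092, 0.0127]
ee_rot: [3.128, 0.289, -0.002]
force: [-5.2, -0.8, 0.1]
finger_gap: 0.0507
gripper_force: 7.5
```

>>> arm_command([
  {"fingers": -0.14, "offset": [0, 0, 0], "angular": [0, 0, 0]},
  {"fingers": -0.13, "offset": [0, 0, 0], "angular": [0, 0, 0]},
  {"fingers": -0.12, "offset": [0, 0, 0], "angular": [0, 0, 0]},
  {"fingers": -0.11, "offset": [0, 0, 0], "angular": [0, 0, 0]},
  {"fingers": -0.1, "offset": [0, 0, 0], "angular": [0, 0, 0]},
])

```text
time_s: 15.93
position: [0.4549, -0.0092, 0.0126]
ee_rot: [3.128, 0.289, -0.003]
force: [-5.1, -1.5, -1.1]
finger_gap: 0.0485
gripper_force: 5.6
```

>>> arm_command([
  {"fingers": -0.09, "offset": [0, 0, 0], "angular": [0, 0, 0]},
  {"fingers": -0.08, "offset": [0, 0, 0], "angular": [0, 0, 0]},
  {"fingers": -0.07, "offset": [0, 0, 0], "angular": [0, 0, 0]},
  {"fingers": -0.06, "offset": [0, 0, 0], "angular": [0, 0, 0]},
  {"fingers": -0.05, "offset": [0, 0, 0], "angular": [0, 0, 0]},
])

```text
time_s: 16.35
position: [0.4553, -0.0091, 0.0127]
ee_rot: [-3.128, -0.289, 0.002]
force: [-5.2, -0.8, -1.5]
finger_gap: 0.0467
gripper_force: 3.1
```

>>> arm_command([
  {"fingers": -0.04, "offset": [-0.03, 0, 0], "angular": [0, 0, 0]},
  {"fingers": -0.03, "offset": [0, 0, 0], "angular": [0, 0, 0]},
  {"fingers": -0.02, "offset": [0, 0, 0], "angular": [0, 0, 0]},
  {"fingers": -0.01, "offset": [0, 0, 0], "angular": [0, 0, 0]},
  {"fingers": 0, "offset": [0, 0, 0], "angular": [0, 0, 0]},
])

```text
time_s: 16.77
position: [0.457, -0.0088, 0.0133]
ee_rot: [-3.128, -0.289, -0.004]
force: [-0.1, 0.3, -0.0]
finger_gap: 0.0443
gripper_force: 0.0
```

>>> arm_command([
  {"fingers": 0.01, "offset": [0, 0, 0], "angular": [0, 0, 0]},
  {"fingers": 0.02, "offset": [0, 0, 0], "angular": [0, 0, 0]},
  {"fingers": 0.03, "offset": [0, 0, 0], "angular": [0, 0, 0]},
  {"fingers": 0.04, "offset": [0, 0, 0], "angular": [0, 0, 0]},
  {"fingers": 0.05, "offset": [0, 0, 0], "angular": [0, 0, 0]},
])

```text
time_s: 17.18
position: [0.4558, -0.0091, 0.0129]
ee_rot: [-3.128, -0.288, -0.001]
force: [0.4, 0.2, 0.3]
finger_gap: 0.042
gripper_force: 0.0
```

The force dropped to zero, so the handles have snapped over. I'll open, back off and check.

>>> arm_command([
  {"fingers": -0.4, "offset": [0, 0, 0], "angular": [0, 0, 0]},
  {"fingers": -0.6, "offset": [0, 0, 0], "angular": [0, 0, 0]},
  {"fingers": -0.6, "offset": [0, 0, 0], "angular": [0, 0, 0]},
  {"fingers": -0.6, "offset": [0, 0, 0], "angular": [0, 0, 0]},
  {"fingers": -0.6, "offset": [0, 0, -2], "angular": [0, 0, 0]},
  {"fingers": -0.6, "offset": [0, 0, -3], "angular": [0, 0, 0]},
  {"fingers": -0.6, "offset": [0, 0, -4], "angular": [0, 0, 0]},
  {"fingers": -0.6, "offset": [2, 0, -3], "angular": [0, 0, 0]},
  {"fingers": -0.6, "offset": [3, 0, 0], "angular": [0, 0, 0]},
  {"fingers": -0.6, "offset": [3, 0, 0], "angular": [0, 0, 0]},
  {"fingers": -0.6, "offset": [0, 0, 0], "angular": [0, 0, 0]},
  {"fingers": -0.6, "offset": [0, 0, 0], "angular": [0, 0, 0]},
])

```text
time_s: 18.18
position: [0.5349, 0.0058, 0.1328]
ee_rot: [-3.128, -0.289, -0.001]
force: [-0.2, -0.1, -0.5]
finger_gap: 0.0705
gripper_force: 0.0
```

```bash
python3 -c "
from h import *
go([.5,0,.1],10.5)
c=save('wrist','w6')
cv2.imwrite('pics/w6b.png',cv2.resize(c['image'],(800,600),interpolation=cv2.INTER_CUBIC))"
```

```text
t 18.1833 pos [0.5349 0.0058 0.1328] yaw 10.55 F [-0.2 -0.1 -0.5] gap 0.07051635275502319 gf 0.0
offset cm [-3.54 -0.07  3.28] then turn [-0.0003 -0.0006  0.0008]
```

View pics/w6b.png

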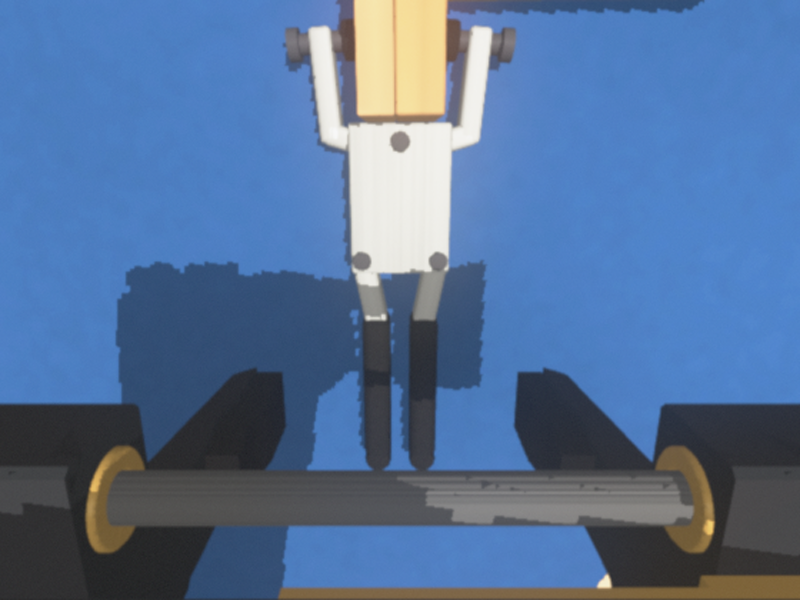

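The handles are in and locked, the gap has closed (seam at 395) and the pads are on the boards. Pin is at (400,141), board ends at row 116. I'll check the throat distance before handing in.

```bash
python3 -c "
from h import *
P=lambda u,v,z:pt('w6',u*.7,v*.7,z)[:2]
y=np.radians(10.54);ey=np.array([-np.sin(y),np.cos(y)]);ex=np.array([np.cos(y),np.sin(y)])
pin=P(400,141,.026)
for u,v in((357,115),(445,115)): q=P(u,v,.05)-pin;print(q@ex*1e3,q@ey*1e3)
a=P(361,261,.026);b=P(438,261,.026);d=pin-(a+b)/2;print(np.degrees(np.arctan2(d[1],d[0])),P(357,115,.05),P(445,115,.05))
p3=np.array([.5303,.0035]);print('before',p3+.0915*ex+.020*ey,p3+.0915*ex-.0172*ey)"
```

```text
9.446963237961604 17.04440945340037
9.460830166794537 -17.805320110721784
10.3358581806662 [0.61702384 0.03760201] [0.62341226 0.00334282]
before [0.61659772 0.0398999 ] [0.62340242 0.00332756]
```

Throat to joint is about 1.5 mm, the axis is aligned, and the frame has not measurably moved.

```bash
python3 -c "
from h import *
print(workorder.close_job())"
```

```text
the job is handed in; nothing more can be done
None
```

The clamp is locked on the joint and the job is handed in (no verdict shown): throat about 1.5 mm from the joint point, handles snapped over (highest force read 9.7 N), gap closed, frame not measurably moved.

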